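Pack a stripped guitar's hardware into its fitted tray

ROBOT

A 6-joint arm with a two-finger parallel gripper is mounted at the origin on the work surface. World frame = base frame: x ahead of the robot, y to its left, z up, the work surface at z = 0. Lengths are in mm, angles in rad, forces in N, time in s.
With the tool pointing down it reaches from about 300 to 775 mm from the base axis. Payload 14.6 kg.
Tool frame: the origin (TCP) lies at the centre of the arm's flange, where the gripper is bolted on; the fingertips stand 173 mm ahead of it and the grasp point (between the pads) lies arm.grasp_offset ahead of it (arm.grasp_offset is the distance from the TCP to the grasp point, in mm); z points along the fingers, x is the direction in which the jaws open and shut, and the axes are right-handed (so a half turn about z gives the same grasp; the last joint's range is limited). The gripper opens to 85 mm and grips with 20 to 120 N. Pads are 22 mm wide; open, the fingers measure 114 mm over their backs; the gripper's body (76 mm by 85 mm) begins 54 mm behind the grasp point. The pads swing forward as they close: fully open they stand 13 mm farther back than shut.
Start: joints at [-1.327, 0.3, 1.521, -0, 1.321, -0.067], TCP at [168.194, -523.642, 404.681] pointing down, gripper open.
Joint ranges: [-3.03, 3.03], [-0.79, 2.21], [0.23, 2.52], [-1.04, 4.18], [0, 3.07], [-2.55, 2.55]. Speed limits (rad/s): [2.22, 2.22, 2.57, 3.14, 3.14, 3.14].

INTERFACE

Orientations are given as a unit quaternion [x, y, z, w].
In Python, from cell import arm gives the robot as it stands. The module is installed in compiled form; this text tells all that it offers.
- The arm moves only by the tool carry_out, never from a script. Its argument "series" is a list of rows, each a list of 3 entries, a list of its own where there are three numbers: the turn, a rotation vector about the tool's x, y, z in degrees, then the shift along the tool's x, y, z in cm, then the opening, from 0 (shut) to 1 (fully open). In form: [[[ax, ay, az], [tx, ty, tz], jaw], ...]. A call has 1 to 20 rows; each row shifts and turns the commanded pose from where the row before left it, along the tool's axes as they then stand; what a row does not reach is not made up. A row lasts 1/12 s, in which the tool goes at most 41.7 mm and 7.16 degrees, less where a joint would pass 70% of its speed; a pose out of reach is approached as far as the arm can. A call is refused whole if a number of a shift passes 4.17 or a number of a turn 7.16, either way. A call with a gripper value outside its range is refused whole. The fingers move at their own pace and stop on an object; the grip force is fixed at half the most. Time passes only in rows, so rows that do not move let the fingers close. It gives the time, the measured TCP pose, the force and the opening at its end, in the units of the state.
- arm.get_state(): the state, without advancing time (a new reading comes with each control period).
- arm.grab_frame(name): name is "side" or "top"; returns a dict with "frame" (420x560x3 uint8, blue, green, red), "fx", "fy", "cx", "cy" (pixels), "k1" (the pictures are not rectified: a ray, as slopes to the right and down, at radius r is drawn at 1 + k1 r^2 times it, then the intrinsics apply), "R" (3x3) and "t" (3): a world point X has camera coordinates R X + t. Camera axes: x right, y down, z forward; pixel columns grow to the right and rows downward; lengths in mm; the calibration is good to about 2 mm. A picture is of the moment at which its call begins. There is no depth.
- arm.close_job(): hands the job in, once; it reports no verdict.
Trained networks look in a picture, given as the dict that the camera call returned (one of the last four; its "shot" number tells which), for a name from the list of things; names that differ only in an ending like _2 or _b are one class to them, and where a whole thing is asked for, a point or a joint stands for the part that bears it (a point fixed in the world has none). Each returns a list of dicts, best first, with "confidence" (0 to 1); they miss things now and then, are a little off and sometimes report something else, mostly with a low value. They report only what shows in the picture. A call takes as long as a camera call. They do not tell look-alikes from the thing itself.
- arm.look_for(picture, query): "box" ([left, top, right, bottom] in pixels, round what is visible of it).
- arm.cut_out(picture, query): "pixels" (420x560 bool, what is visible of it) and "box" ([left, top, right, bottom] in pixels, round what is visible of it).
The state is a dict: "clock": time; "qpos": joint angles; "joint_velocities": joint speeds; "joint_efforts": joint torques, N m; "position": TCP position; "ee_rot": TCP orientation; "contact_force": force on the tool from outside, world axes, zero at the start; "wrist_torque": the same for the moment, N m; "width": opening from 0.0 (shut) to 1.0 (fully open).
Only numpy, scipy, OpenCV 4.12 (cv2) and the standard library are available. Lean on these libraries where they do the work, as an engineer would, in place of code of your own. Each camera call takes 0.05 s, during which the arm holds its last target. There are 200 camera calls.

TASK

The guitar on the bench is going out for refinishing, so pack its hardware into the foam-lined tray: the wide pickup, the bridge with its six saddles, the long stop bar and the socket on its square plate, each lying flat at the bottom of the insert cut to its shape. Set each one down rather than dropping it. The slim pickup and the socket on the oval plate belong to other guitars: leave them where they lie.

Things in the scene. Friction and masses are not known exactly. Their poses are not given: they have to be found in the camera images.
- wide_pickup: Twin-coil guitar pickup with a bright metal cover, to be packed. Cover 68 x 38 mm (x, y) with six dark pole screws in a row along one long side, straight sides from 3 to 20 mm above the underside. Brass base plate 3 mm thick, 84 mm long overall with a lug at each end. Lies flat, poles up. Origin: middle of the underside, z up. About 0.12 kg. Pinch across y.
- bridge: Guitar bridge, to be packed: bright metal bar 94 x 13 mm (x, y) from 7 to 16 mm above the underside, six small brass saddles along its top (to 19.5 mm), standing on two round thumbwheels 19 mm across, 4 mm thick, 37 mm either side of the middle. Origin: middle, level with the wheels' underside, z up. About 0.09 kg. Pinch the bar across y.
- stop_bar: Stop-bar tailpiece, to be packed: plain bright metal bar, 102 mm long (x), 17 mm wide (y), no saddles; the middle 78 mm is 16 mm high with rounded edges, the two end lugs 10 mm high with a dark slot each. Lies flat. Origin: middle of the underside, z up. About 0.11 kg. Pinch across y.
- square_socket: Cable socket on a SQUARE plate, to be packed: bright metal plate 38 x 38 x 3 mm lying flat, four screws at the corners, the round socket barrel, 16 mm across, standing up from its middle to 23 mm above the underside. Origin: middle of the plate's underside, z up, x along one side. 0.05 kg. Pinch the barrel.
- slim_pickup: Look-alike, to be left alone: narrow single-coil pickup, bright metal cover with round ends, 73 x 18 mm, 18 mm high, on a black base plate 84 mm long. Origin: middle of the underside, x along its length.
- oval_socket: Look-alike, to be left alone: the same socket barrel (16 mm across, to 23 mm) on an OVAL plate 66 x 30 x 3 mm with two screws. Origin: middle of the plate's underside, x along the oval.
- pickup_insert: Black foam insert 126 x 78 mm (x, y), fixed in one of the tray's four places (2 by 2; middles 129 mm apart along x, 81 mm along y). Origin: middle of the grey recess floor, z up; the foam's top is 7 mm, the tray's rim 9 mm above it. Recess for the wide pickup: a plain wide rectangle, 94 x 48 mm (x, y).
- bridge_insert: Black foam insert 126 x 78 mm (x, y), fixed in one of the tray's four places (2 by 2; middles 129 mm apart along x, 81 mm along y). Origin: middle of the grey recess floor, z up; the foam's top is 7 mm, the tray's rim 9 mm above it. Recess for the bridge, in the shape of a dumb-bell: a 22 mm wide slot (y) in the middle 42 mm, widening to 36 mm in two end pockets that reach 53 mm either side of the middle.
- stopbar_insert: Black foam insert 126 x 78 mm (x, y), fixed in one of the tray's four places (2 by 2; middles 129 mm apart along x, 81 mm along y). Origin: middle of the grey recess floor, z up; the foam's top is 7 mm, the tray's rim 9 mm above it. Recess for the stop bar: one plain long slot, 114 x 27 mm (x, y).
- socket_insert: Black foam insert 126 x 78 mm (x, y), fixed in one of the tray's four places (2 by 2; middles 129 mm apart along x, 81 mm along y). Origin: middle of the grey recess floor, z up; the foam's top is 7 mm, the tray's rim 9 mm above it. Recess for the square socket plate: a square, 48 x 48 mm.
Not all that is in view belongs to the job. What is shaped like the square_socket but purple or yellow is not meant.

How it is judged (in metres and radians):
At the end, for the whole second after the job is handed in: Wide pickup, bridge, stop bar and square socket each at rest, level (0.1 rad), on the floor of their own insert's recess (within 12 mm sideways, 3 mm in height, long ones within 0.3 rad of the insert's length); slim pickup and oval socket within 20 mm of where they started (horizontal distance between wide_pickup and pickup_insert below 0.012 m and z of wide_pickup in the frame of pickup_insert below 0.003 m and angle between each of wide_pickup, bridge, stop_bar, square_socket's own z axis and vertical below 0.1 rad and linear speed of each of wide_pickup, bridge, stop_bar, square_socket below 0.02 m/s and angle between the x axis of wide_pickup and the x axis of pickup_insert, either way round below 0.3 rad and horizontal distance between bridge and bridge_insert below 0.012 m and z of bridge in the frame of bridge_insert below 0.003 m and angle between the x axis of bridge and the x axis of bridge_insert, either way round below 0.3 rad and horizontal distance between stop_bar and stopbar_insert below 0.012 m and z of stop_bar in the frame of stopbar_insert below 0.003 m and angle between the x axis of stop_bar and the x axis of stopbar_insert, either way round below 0.3 rad and horizontal distance between square_socket and socket_insert below 0.012 m and z of square_socket in the frame of socket_insert below 0.003 m and distance of each of slim_pickup, oval_socket from where it was at the start of the episode below 0.02 m); the robot touches nothing.
It fails at once if the slim pickup or the oval socket is moved from its place by more than 20 mm (distance of any of slim_pickup, oval_socket from where it was at the start of the episode above 0.02 m).
It fails at once if a piece of the hardware is dropped (falls free for more than about 30 mm) ((contact force between wide_pickup and the fingers below 0.05 N and linear speed of wide_pickup above 0.8 m/s) or (contact force between bridge and the fingers below 0.05 N and linear speed of bridge above 0.8 m/s) or (contact force between stop_bar and the fingers below 0.05 N and linear speed of stop_bar above 0.8 m/s) or (contact force between square_socket and the fingers below 0.05 N and linear speed of square_socket above 0.8 m/s)).
It also fails if it takes over 112 s, if anything falls off the work surface, if the arm or the gripper's body presses on something with over 40 N, if the wrist force passes 120 N, or if a joint passes its speed limit or range.

## Working session

There is one attempt and no reset: what is moved stays moved. The work goes in short steps, Python scripts to look and compute and a tool call to move; the robot and the scene stay as the last step left them, time stands still between calls to the robot, and variables do not carry over. Pictures are saved under pics/ and viewed, about 12 in all and at most 16, crops included, and the job is handed in when it is done.

Besides the shell and the picture viewer there is one more tool, called as a command line: name --argument value ..., lists and objects as JSON in quotes. carry_out: Moves the arm, as the interface text tells. Its arguments: {"type":"object","properties":{"series":{"type":"array","items":{"type":"array"}}},"required":["series"]}

```bash
mkdir -p pics; python3 - <<'E'
from cell import arm
import cv2,numpy as np
s=arm.get_state(); print({k:np.round(v,3) for k,v in s.items()}, arm.grasp_offset)
for n in("top","side"):
    p=arm.grab_frame(n); cv2.imwrite(f"pics/{n}0.png",p["frame"])
    print(n,p["fx"],p["fy"],p["cx"],p["cy"],p["k1"],np.round(p["R"],4).tolist(),np.round(p["t"],1),"cam",np.round(-np.array(p["R"]).T@p["t"],1))
    for q in "wide_pickup bridge stop_bar square_socket slim_pickup oval_socket pickup_insert bridge_insert stopbar_insert socket_insert".split():
        print(q,[(np.round(d["box"]).astype(int).tolist(),round(d["confidence"],2)) for d in arm.look_for(p,q)])
print(arm.get_state()["clock"])
E
```

```text
{'clock': np.float64(0.0), 'qpos': array([-1.327,  0.3  ,  1.522, -0.   ,  1.321, -0.067]), 'joint_velocities': array([ 0.001, -0.002,  0.001,  0.001, -0.   , -0.002]), 'joint_efforts': array([ 0.000e+00, -5.435e+01, -3.618e+01, -0.000e+00,  4.000e-03,
        0.000e+00]), 'position': array([ 168.174, -523.617,  404.121]), 'ee_rot': array([ 0.808, -0.589, -0.   , -0.   ]), 'contact_force': array([-0.21 ,  0.45 ,  0.445]), 'wrist_torque': array([ 0.019, -0.012, -0.015]), 'width': np.float64(0.999)} 154.70000000000002
top 396.01795145271575 396.01795145271575 278.81706861774256 211.76477942946912 -0.09863250004396616 [[-0.0075, -0.9999, 0.0115], [-0.9984, 0.0068, -0.0559], [0.0558, -0.0119, -0.9984]] [ 20.9 517.2 731.7] cam [475.7  26.1 759.1]
wide_pickup [([111, 144, 141, 184], 0.8), ([252, 148, 272, 181], 0.61)]
bridge [([189, 150, 210, 194], 0.68)]
stop_bar [([116, 216, 137, 270], 0.72)]
square_socket [([294, 170, 323, 197], 0.96), ([191, 238, 219, 263], 0.73), ([304, 219, 332, 241], 0.66)]
slim_pickup [([261, 226, 278, 269], 0.7)]
oval_socket [([253, 148, 270, 182], 0.92), ([385, 1
[... 289 characters left out ...]
, -0.0022], [-0.1271, -0.4401, -0.8889], [0.242, 0.8554, -0.458]] [-507.3  136.   577.9] cam [ 365.4 -573.1  384.5]
wide_pickup [([267, 171, 299, 184], 0.62)]
bridge [([274, 195, 315, 206], 0.5)]
stop_bar [([204, 182, 244, 191], 0.58)]
square_socket [([255, 258, 281, 279], 0.79), ([219, 206, 239, 219], 0.69), ([269, 173, 300, 184], 0.66), ([299, 244, 327, 267], 0.64)]
slim_pickup [([218, 230, 260, 252], 0.64)]
oval_socket [([298, 219, 333, 233], 0.67)]
pickup_insert [([244, 298, 354, 360], 0.95)]
bridge_insert [([357, 322, 481, 393], 0.93), ([220, 231, 258, 250], 0.4)]
stopbar_insert [([337, 290, 444, 344], 0.84)]
socket_insert [([258, 340, 388, 418], 0.66), ([336, 284, 445, 344], 0.48)]
1.1
```

```bash
python3 - <<'E'
import cv2,numpy as np
a=cv2.imread("pics/top0.png");b=cv2.imread("pics/side0.png")
cv2.imwrite("pics/t1.png",cv2.resize(a[110:290,90:490],(800,360),interpolation=2))
cv2.imwrite("pics/s1.png",cv2.resize(b[150:420,180:500],(711,600),interpolation=2))
E
```

```text
(no output)
```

View pics/t1.png

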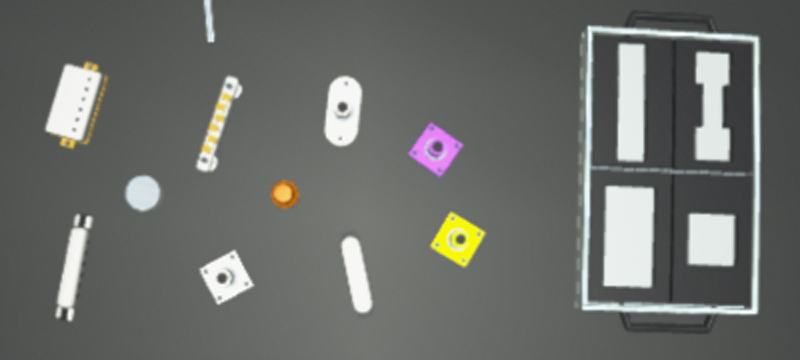

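View pics/s1.png

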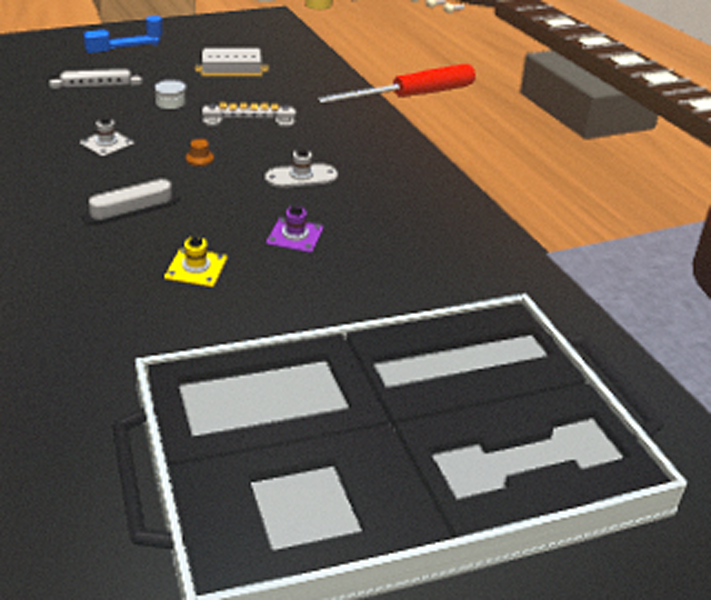

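The side view and top view agree. In the top crop (2x, offset 90,110):

| Thing | Crop pixels |
|---|---|
| Wide pickup, brass lugs | (75,102) |
| Bridge | (218,125) |
| Stop bar, slotted lugs | (73,268) |
| White square socket | (226,277) |
| Oval socket | (343,110) |
| Slim pickup | (357,275) |
| Purple and yellow sockets (not meant) | (436,149), (458,239) |

The inserts are the stop-bar slot at top left, the dumb-bell at top right, the pickup at bottom left and the square at bottom right.

```bash
cat > h.py <<'E'
import cv2,numpy as np
from cell import arm
def rays(p,uv):
    K=np.array([[p["fx"],0,p["cx"]],[0,p["fy"],p["cy"]],[0,0,1.]])
    n=cv2.undistortPoints(np.float64(uv).reshape(-1,1,2),K,np.array([p["k1"],0,0,0,0.])).reshape(-1,2)
    R=np.array(p["R"]);d=np.c_[n,np.ones(len(n))]@R
    return -R.T@np.array(p["t"]),d/np.linalg.norm(d,axis=1)[:,None]
def plane(p,uv,z):
    c,d=rays(p,uv); return (c+d*((z-c[2])/d[:,2])[:,None])[:,:2]
def tri(p1,u1,p2,u2):
    c1,d1=rays(p1,[u1]);c2,d2=rays(p2,[u2]);d1,d2=d1[0],d2[0]
    a,b=np.linalg.lstsq(np.c_[d1,-d2],c2-c1,rcond=None)[0]
    return (c1+a*d1+c2+b*d2)/2,np.linalg.norm(c1+a*d1-c2-b*d2)
def blobs(p,box,thr=150):
    x0,y0,x1,y1=box;g=np.zeros(p["frame"].shape[:2],np.uint8)
    g[y0:y1,x0:x1]=p["frame"].max(2)[y0:y1,x0:x1]>thr
    cs=cv2.findContours(g*255,cv2.RETR_EXTERNAL,cv2.CHAIN_APPROX_NONE)[0]
    return sorted([c.reshape(-1,2) for c in cs],key=lambda c:-cv2.contourArea(c))
def rect(p,c,z):
    (cx,cy),(w,h),a=cv2.minAreaRect(plane(p,c,z).astype(np.float32))
    if w<h:w,h,a=h,w,a+90
    return np.round([cx,cy,w,h,(a+90)%180-90],1)
def cen(c):
    m=cv2.moments(c.reshape(-1,1,2)); return np.array([m["m10"],m["m01"]])/m["m00"]
E
cat > m.py <<'E'
from h import *
T=arm.grab_frame("top");S=arm.grab_frame("side")
ob=dict(wide_pickup=((110,138,142,186),(266,168,302,186),12),bridge=((186,146,212,197),(270,193,316,208),13),stop_bar=((114,214,138,273),(202,180,246,192),9),square_socket=((188,234,220,264),(215,203,242,221),3),
stopbar_insert=((396,130,413,193),(345,300,428,326),10),bridge_insert=((434,133,458,192),(372,335,464,377),10),pickup_insert=((390,201,418,256),(258,310,338,348),10),socket_insert=((431,214,460,245),(290,356,344,400),10))
for n,(a,b,z) in ob.items():
    c=blobs(T,a)[0];e=blobs(S,b)[0]
    x,g=tri(T,cen(c),S,cen(e)); print(n,"cen",np.round(cen(c),1),np.round(cen(e),1),"tri",np.round(x,1),"gap",round(g,1),"rect@%d"%z,rect(T,c,z))
E
python3 m.py
```

```text
wide_pickup cen [126.4 161. ] [283.5 174.5] tri [616.7 307.7  18.4] gap 1.0 rect@12 [617.1 311.   83.6  39.  -15.8]
bridge cen [198.5 171.9] [291.1 198.7] tri [594.4 168.8  16.1] gap 1.1 rect@13 [594.7 167.5  94.3  18.9 -18.1]
stop_bar cen [125.8 243.3] [221.7 183.1] tri [458.7 308.6  13. ] gap 1.2 rect@9 [459.3 309.6 101.3  18.5 -11. ]
square_socket cen [202.7 248.2] [227.4 214.6] tri [ 4.495e+02  1.633e+02 -2.000e-01] gap 0.3 rect@3 [449.3 163.   39.4  39.4  26.6]
stopbar_insert cen [405.  160.9] [386.6 311.8] tri [ 613.2 -225.1   19.7] gap 0.5 rect@10 [ 615.1 -228.3  114.6   24.    -2. ]
bridge_insert cen [445.9 162.9] [415.5 355.8] tri [ 609.1 -306.1   19.2] gap 0.5 rect@10 [ 611.8 -310.8  105.7   32.9   -2.6]
pickup_insert cen [403.9 227.9] [297.  328.7] tri [ 484.7 -219.4   18.9] gap 0.2 rect@10 [ 484.9 -222.6   95.9   47.2   -1.5]
socket_insert cen [445.  229.4] [316.6 378.1] tri [ 481.6 -300.6   18.5] gap 1.3 rect@10 [ 481.1 -304.2   48.7   44.5   -1.5]
```

```bash
cat > tray.py <<'E'
from h import *
from scipy.optimize import least_squares
T=arm.grab_frame("top");S=arm.grab_frame("side")
I=dict(stopbar=((396,130,413,193),(345,300,428,326),114,27,1,1),pickup=((390,201,418,256),(258,310,338,348),94,48,-1,1),socket=((431,214,460,245),(290,356,344,400),48,48,-1,-1))
def proj(p,X):
    K=np.array([[p["fx"],0,p["cx"]],[0,p["fy"],p["cy"]],[0,0,1.]])
    return cv2.projectPoints(X,cv2.Rodrigues(np.array(p["R"]))[0],np.array(p["t"],float),K,np.array([p["k1"],0,0,0,0.]))[0].reshape(-1,2).astype(np.float32)
meas={n:[(cen(c:=blobs(P,v[i])[0]),) for i,P in enumerate((T,S))] for n,v in I.items()}
def ctr(q,sx,sy):
    c,s=np.cos(q[3]),np.sin(q[3]);return q[:2]+np.array([[c,-s],[s,c]])@[sx*64.5,sy*40.5]
def res(q):
    r=[];c,s=np.cos(q[3]),np.sin(q[3]);R=np.array([[c,-s],[s,c]])
    for n,(a,b,w,h,sx,sy) in I.items():
        xy=np.array([[-w,-h],[w,-h],[w,h],[-w,h]])/2@R.T+ctr(q,sx,sy)
        for i,P in enumerate((T,S)):
            f,t=[proj(P,np.c_[xy,np.full(4,q[2]+dz)]) for dz in(0,7)]
            r+=list(cen(cv2.intersectConvexConvex(f,t)[1].reshape(-1,2))-meas[n][i][0])
    return np.array(r)
o=least_squares(res,[548,-263,12,-.03],x_scale=[1,1,1,.01],diff_step=1e-4)
print("x y zfloor yaw",np.round(o.x,3),"res px",np.round(o.fun,1))
for n,sx,sy in(("stopbar",1,1),("bridge",1,-1),("pickup",-1,1),("socket",-1,-1)):print(n,np.round(ctr(o.x,sx,sy),1))
E
python3 tray.py
```

```text
x y zfloor yaw [ 5.48400e+02 -2.63068e+02  1.65220e+01 -4.80000e-02] res px [ 0.3 -0.6 -0.7  0.3  0.1 -0.4  0.  -0.1  0.2 -0.5 -0.3 -0.1]
stopbar [ 614.8 -225.7]
bridge [ 610.9 -306.6]
pickup [ 485.9 -219.5]
socket [ 482.  -300.4]
```

Tray fit: floor z ≈ 16.5, yaw −2.75°, residuals under 1 px, and the spacings match the text. I'm moving to the wide pickup.

carry_out --series '[[[0,0,0],[-2.73,-2.84,0.6],0.75],[[0,0,0],[-2.73,-2.84,0.6],0.75],[[0,0,0],[-2.73,-2.84,0.6],0.75],[[0,0,0],[-2.73,-2.84,0.6],0.75],[[0,0,0],[-2.73,-2.84,0.6],0.75],[[0,0,0],[-2.73,-2.84,0.6],0.75],[[0,0,0],[-2.73,-2.84,0.6],0.75],[[0,0,0],[-2.73,-2.84,0.6],0.75],[[0,0,0],[-2.73,-2.84,0.6],0.75],[[0,0,0],[-2.73,-2.84,0.6],0.75],[[0,0,0],[-2.73,-2.84,0.6],0.75],[[0,0,0],[-2.73,-2.84,0.6],0.75],[[0,0,0],[-2.73,-2.84,0.6],0.75],[[0,0,0],[-2.73,-2.84,0.6],0.75],[[0,0,0],[-2.73,-2.84,0.6],0.75],[[0,0,0],[-2.73,-2.84,0.6],0.75],[[0,0,0],[-2.73,-2.84,0.6],0.75],[[0,0,0],[-2.73,-2.84,0.6],0.75],[[0,0,0],[-2.73,-2.84,0.6],0.75],[[0,0,0],[-2.73,-2.84,0.6],0.75]]'

```text
clock: 2.97
position: [542.6, 172.0, 284.3]
ee_rot: [0.808, -0.589, 0.0, -0.0]
contact_force: [-0.0, -0.3, 0.5]
width: 0.749
```

```bash
cat > go.py <<'E'
import sys,numpy as np
from cell import arm
from scipy.spatial.transform import Rotation as Ro
s=arm.get_state();R=Ro.from_quat(s["ee_rot"]).as_matrix();p=np.array(s["position"])
yaw=np.degrees(np.arctan2(R[1,0],R[0,0]))
print("t",round(float(s["clock"]),2),"pos",p.round(1),"yaw",round(yaw,1),"tilt",np.degrees(np.arccos(min(1,-R[2,2]))).round(2),"F",np.round(s["contact_force"],1),"w",round(float(s["width"]),3),"q6",round(float(s["qpos"][5]),2))
if len(sys.argv)>1:
    x,y,z,a=map(float,sys.argv[1:5]); d=R.T@(np.array([x,y,z])-p)/10
    turn=-((a-yaw+180)%360-180)
    b=np.radians(a);D=np.array([x,y,z])-p
    print("before turn shift cm",d.round(2),"|",np.linalg.norm(d).round(1),"turn tz",round(turn,1),"after-turn shift",np.round([D[:2]@[np.cos(b),np.sin(b)]/10,D[:2]@[np.sin(b),-np.cos(b)]/10,-D[2]/10],2))
E
python3 go.py 616.5 308 250 -105.8
```

```text
t 2.97 pos [542.6 172.  284.3] yaw -72.2 tilt 0.01 F [-0.  -0.3  0.5] w 0.749 q6 1.5
before turn shift cm [-10.69 -11.2    3.43] | 15.9 turn tz 33.6 after-turn shift [-15.1   -3.41   3.43]
```

carry_out --series '[[[0,0,0],[-2.7,-2.8,0.8],0.75],[[0,0,0],[-2.7,-2.8,0.8],0.75],[[0,0,0],[-2.7,-2.8,0.8],0.75],[[0,0,0],[-2.6,-2.8,0.8],0.75],[[0,0,6.72],[0,0,0],0.75],[[0,0,6.72],[0,0,0],0.75],[[0,0,6.72],[0,0,0],0.75],[[0,0,6.72],[0,0,0],0.75],[[0,0,6.72],[0,0,0],0.75],[[0,0,0],[0,0,0],0.75]]'

```text
clock: 3.8
position: [615.9, 306.1, 252.5]
ee_rot: [-0.601, 0.799, 0.0, -0.0]
contact_force: [-0.5, -0.1, 0.5]
width: 0.754
```

```bash
python3 go.py 616.5 308 182 -105.8; python3 - <<'E'
from h import *
for n,(x0,y0,x1,y1) in(("top",(70,110,220,222)),("side",(215,60,365,210))):
    p=arm.grab_frame(n);cv2.imwrite(f"pics/{n}2.png",cv2.resize(p["frame"][y0:y1,x0:x1],None,fx=3.5,fy=3.5,interpolation=2))
a=cv2.imread("pics/top2.png");b=cv2.imread("pics/side2.png")
w=400;cv2.imwrite("pics/c2.png",np.hstack([cv2.resize(a,(w,int(w*a.shape[0]/a.shape[1])))[:290],cv2.resize(b,(w,400))[110:400]]))
E
```

```text
t 3.8 pos [615.9 306.1 252.5] yaw -106.1 tilt 0.01 F [-0.5 -0.1  0.5] w 0.754 q6 2.26
before turn shift cm [-0.2  -0.    7.05] | 7.1 turn tz -0.3 after-turn shift [-0.2  -0.    7.05]
```

View pics/c2.png

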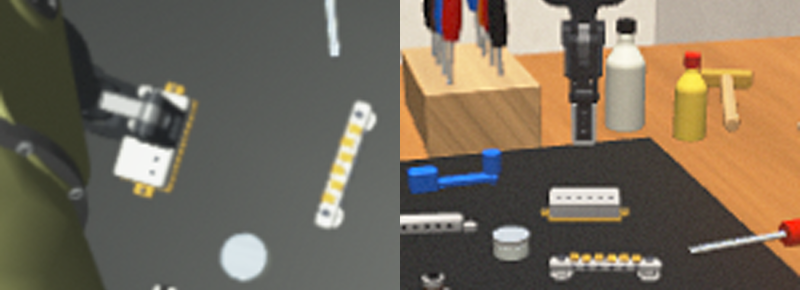

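```bash
python3 - <<'E'
from h import *
p=arm.grab_frame("side");c,d=rays(p,[(284,155.5)]);d=d[0]
for y in(268,275): print(np.round(c+d*(y-c[1])/d[1],1))
E
```

```text
[607.  268.   83.7]
[609.  275.   81.1]
```

carry_out --series '[[[0,0,0],[-0.1,0,2.6],0.75],[[0,0,0],[-0.1,0,2.6],0.75],[[0,0,0],[0,0,1.4],0.75],[[0,0,0],[0,0,0.5],0.75],[[0,0,0],[0,0,0],0.4],[[0,0,0],[0,0,0],0.2],[[0,0,0],[0,0,0],0.2],[[0,0,0],[0,0,0],0.2],[[0,0,0],[0,0,0],0.2],[[0,0,0],[0,0,0],0.2]]'

```text
clock: 4.78
position: [616.8, 308.1, 183.4]
ee_rot: [-0.603, 0.797, -0.0, 0.001]
contact_force: [-2.0, -0.3, 6.4]
width: 0.425
```

carry_out --series '[[[0,0,0],[0,0,-0.5],0.2],[[0,0,0],[0,0,-1.5],0.2],[[0,0,0],[0,0,-3.0],0.2],[[0,0,0],[0,0,-3.0],0.2],[[0,0,0],[0,0,-2],0.2],[[0,0,0],[0,0,0],0.2]]'

```text
clock: 5.28
position: [616.9, 308.2, 288.6]
ee_rot: [-0.603, 0.798, -0.001, 0.004]
contact_force: [1.0, -0.2, -0.1]
width: 0.424
```

```bash
python3 go.py 485.9 -219.5 282 -92.75; python3 - <<'E'
from h import *
p=arm.grab_frame("side");cv2.imwrite("pics/s3.png",cv2.resize(p["frame"][90:190,220:350],None,fx=6,fy=6,interpolation=2))
E
```

```text
t 5.28 pos [616.9 308.2 288.6] yaw -105.8 tilt 0.49 F [ 1.  -0.2 -0.1] w 0.424 q6 2.26
before turn shift cm [54.34 -1.74  0.38] | 54.4 turn tz -13.0 after-turn shift [53.34 10.56  0.66]
```

View pics/s3.png

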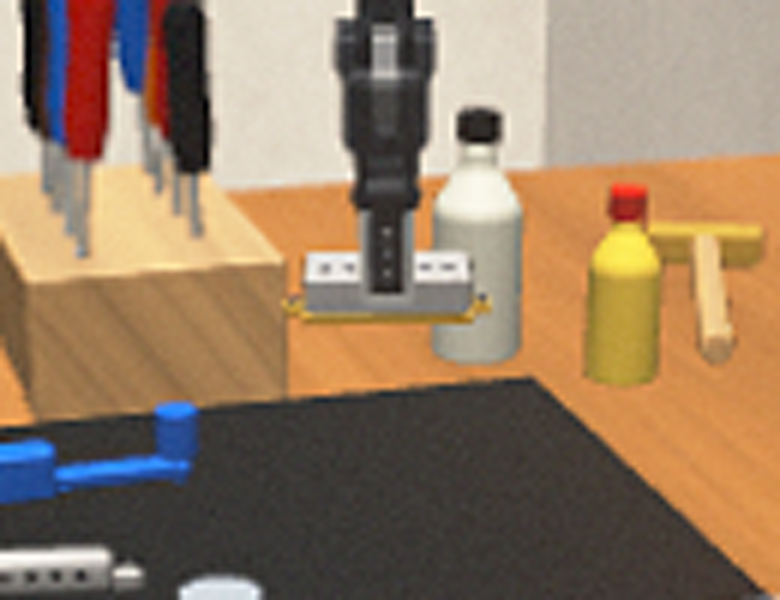

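carry_out --series '[[[0,0,0],[2.0,-0.1,0],0.2],[[0,0,0],[3.9,-0.12,0],0.2],[[0,0,0],[3.9,-0.12,0],0.2],[[0,0,0],[3.9,-0.12,0],0.2],[[0,0,0],[3.9,-0.12,0],0.2],[[0,0,0],[3.9,-0.12,0],0.2],[[0,0,0],[3.9,-0.12,0],0.2],[[0,0,0],[3.9,-0.12,0],0.2],[[0,0,0],[3.9,-0.12,0],0.2],[[0,0,0],[3.9,-0.12,0],0.2],[[0,0,0],[3.9,-0.12,0],0.2],[[0,0,0],[3.9,-0.12,0],0.2],[[0,0,0],[3.9,-0.12,0],0.2],[[0,0,0],[3.9,-0.12,0],0.2],[[0,0,0],[1.6,-0.1,0],0.2],[[0,0,-6.5],[0,0,2],0.2],[[0,0,-6.5],[0,0,2],0.2],[[0,0,0],[0,0,1],0.2],[[0,0,0],[0,0,0],0.2],[[0,0,0],[0,0,0],0.2]]'

```text
clock: 7.0
position: [485.7, -219.1, 231.6]
ee_rot: [-0.688, 0.725, 0.001, -0.0]
contact_force: [-0.6, -0.6, -2.0]
width: 0.426
```

```bash
python3 go.py 485.9 -219.5 200 -92.75; python3 - <<'E'
from h import *
fs=[]
for n in("top","side"):
    p=arm.grab_frame(n);r=arm.cut_out(p,"wide_pickup")[:1]
    for d in r: print(n,np.round(d["box"]),d["confidence"])
    fs.append(p["frame"])
a=fs[0][190:265,375:475];b=fs[1][240:400,240:450]
cv2.imwrite("pics/c4.png",np.hstack([cv2.resize(a,(400,300)),cv2.resize(b,(394,300))]))
E
```

```text
t 7.0 pos [ 485.7 -219.1  231.6] yaw -93.0 tilt 0.07 F [-0.6 -0.6 -2. ] w 0.426 q6 1.13
before turn shift cm [ 0.04 -0.03  3.16] | 3.2 turn tz -0.2 after-turn shift [ 0.04 -0.02  3.16]
top [399. 204. 418. 252.] 0.76
side [266. 290. 330. 325.] 0.96
```

View pics/c4.png

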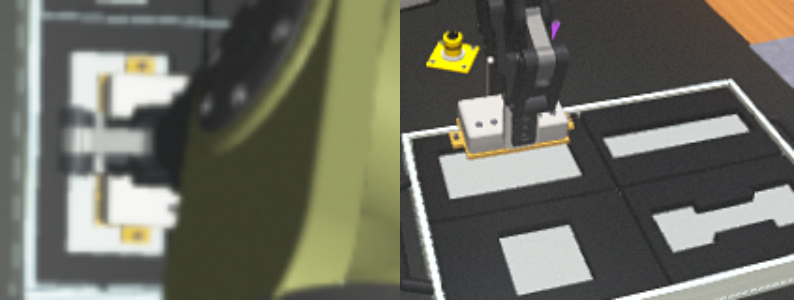

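carry_out --series '[[[0,0,0],[0.05,0,1.2],0.2],[[0,0,0],[0,0,1.0],0.2],[[0,0,0],[0,0,0.5],0.2],[[0,0,0],[0,0,0.2],0.2],[[0,0,0],[0,0,0],0.2],[[0,0,0],[0,0,0],0.2]]'

```text
clock: 7.7
position: [485.6, -219.9, 202.6]
ee_rot: [-0.69, 0.724, 0.0, -0.0]
contact_force: [-0.1, -0.6, -1.0]
width: 0.425
```

carry_out --series '[[[0,0,0],[0,0,0.15],0.2],[[0,0,0],[0,0,0],0.2]]'

```text
clock: 7.87
position: [485.6, -219.8, 201.3]
ee_rot: [-0.69, 0.724, -0.0, 0.0]
contact_force: [0.6, -0.3, -1.0]
width: 0.427
```

carry_out --series '[[[0,0,0],[0,0,0.1],0.2],[[0,0,0],[0,0,0.1],0.2],[[0,0,0],[0,0,0],0.2]]'

```text
clock: 8.12
position: [485.6, -219.9, 199.4]
ee_rot: [-0.69, 0.724, -0.0, 0.0]
contact_force: [-0.6, -0.5, 0.1]
width: 0.426
```

carry_out --series '[[[0,0,0],[0,0,0.1],0.2],[[0,0,0],[0,0,0.1],0.2],[[0,0,0],[0,0,0],0.2]]'

```text
clock: 8.37
position: [485.7, -219.9, 199.2]
ee_rot: [-0.69, 0.724, -0.0, 0.0]
contact_force: [-13.6, 6.2, 30.3]
width: 0.424
```

Contact came at TCP z 199.3, which puts the underside at about 16 and matches the measured floor. Releasing.

carry_out --series '[[[0,0,0],[0,0,-0.15],0.2],[[0,0,0],[0,0,0],0.6],[[0,0,0],[0,0,0],0.7],[[0,0,0],[0,0,0],0.7],[[0,0,0],[0,0,-0.5],0.7],[[0,0,0],[0,0,-2],0.7],[[0,0,0],[0,0,-3],0.7],[[0,0,0],[0,0,-3],0.7],[[0,0,0],[0,0,0],0.7]]'

```text
clock: 9.12
position: [486.4, -220.2, 289.3]
ee_rot: [-0.69, 0.724, -0.004, 0.001]
contact_force: [1.1, -0.4, 1.8]
width: 0.7
```

```bash
python3 go.py 594.5 168 260 -108.1
```

```text
t 9.12 pos [ 486.4 -220.2  289.3] yaw -92.8 tilt 0.46 F [ 1.1 -0.4  1.8] w 0.7 q6 1.13
before turn shift cm [-39.31  -8.88   2.86] | 40.4 turn tz 15.3 after-turn shift [-40.26   1.79   2.93]
```

carry_out --series '[[[0,0,0],[-3.57,-0.81,0],0.55],[[0,0,0],[-3.57,-0.81,0],0.55],[[0,0,0],[-3.57,-0.81,0],0.55],[[0,0,0],[-3.57,-0.81,0],0.55],[[0,0,0],[-3.57,-0.81,0],0.55],[[0,0,0],[-3.57,-0.81,0],0.55],[[0,0,0],[-3.57,-0.81,0],0.55],[[0,0,0],[-3.57,-0.81,0],0.55],[[0,0,0],[-3.57,-0.81,0],0.55],[[0,0,0],[-3.57,-0.81,0],0.55],[[0,0,0],[-3.57,-0.81,0],0.55],[[0,0,5.1],[0,0,1.0],0.55],[[0,0,5.1],[0,0,1.0],0.55],[[0,0,5.1],[0,0,1.0],0.55],[[0,0,0],[0,0,0],0.55],[[0,0,0],[0,0,0],0.55]]'

```text
clock: 10.45
position: [593.7, 168.0, 253.3]
ee_rot: [-0.588, 0.809, 0.0, -0.0]
contact_force: [-0.3, -0.3, 0.6]
width: 0.549
```

```bash
python3 go.py 594.5 168 182.5 -108.1; python3 - <<'E'
from h import *
fs=[arm.grab_frame(n)["frame"] for n in("top","side")]
a=fs[0][185:260,375:475];b=fs[1][100:230,200:370]
cv2.imwrite("pics/c5.png",np.hstack([cv2.resize(a,(400,300)),cv2.resize(b,(392,300))]))
E
```

```text
t 10.45 pos [593.7 168.  253.3] yaw -107.9 tilt 0.06 F [-0.3 -0.3  0.6] w 0.549 q6 2.1
before turn shift cm [-0.02 -0.08  7.08] | 7.1 turn tz 0.2 after-turn shift [-0.02 -0.08  7.08]
```

View pics/c5.png

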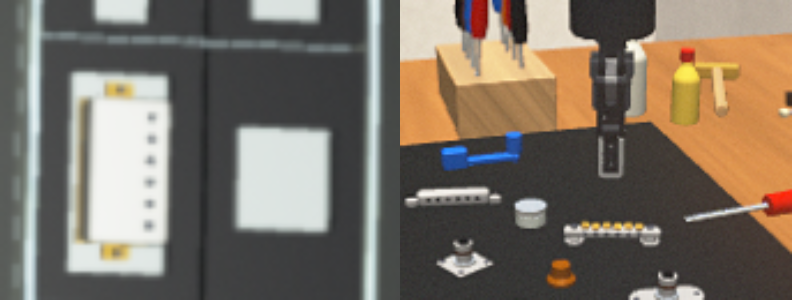

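carry_out --series '[[[0,0,0],[0,-0.08,2.8],0.55],[[0,0,0],[0,0,2.6],0.55],[[0,0,0],[0,0,1.2],0.55],[[0,0,0],[0,0,0.5],0.55],[[0,0,0],[0,0,0],0.3],[[0,0,0],[0,0,0],0.0],[[0,0,0],[0,0,0],0.0],[[0,0,0],[0,0,0],0.0],[[0,0,0],[0,0,0],0.0],[[0,0,0],[0,0,0],0.0]]'

```text
clock: 11.38
position: [594.9, 167.9, 184.5]
ee_rot: [-0.587, 0.809, -0.001, 0.001]
contact_force: [-1.0, 0.0, 6.5]
width: 0.125
```

carry_out --series '[[[0,0,0],[0,0,-0.5],0.0],[[0,0,0],[0,0,-1.5],0.0],[[0,0,0],[0,0,-3.0],0.0],[[0,0,0],[0,0,-3.0],0.0],[[0,0,0],[0,0,-2],0.0],[[0,0,0],[0,0,0],0.0],[[0,0,0],[0,0,0],0.0]]'

```text
clock: 11.97
position: [594.5, 167.8, 284.2]
ee_rot: [-0.587, 0.809, -0.001, 0.001]
contact_force: [0.7, -0.2, -1.3]
width: 0.128
```

```bash
python3 go.py 610.9 -306.6 282 -92.75; python3 - <<'E'
from h import *
p=arm.grab_frame("side");cv2.imwrite("pics/s6.png",cv2.resize(p["frame"][90:210,220:370],None,fx=4,fy=4,interpolation=2))
E
```

```text
t 11.97 pos [594.5 167.8 284.2] yaw -108.1 tilt 0.15 F [ 0.7 -0.2 -1.3] w 0.128 q6 2.1
before turn shift cm [ 44.59 -16.29   0.2 ] | 47.5 turn tz -15.3 after-turn shift [47.31 -3.92  0.22]
```

View pics/s6.png

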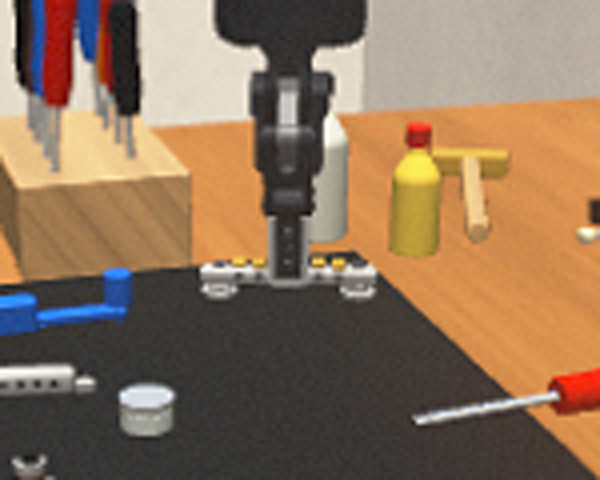

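carry_out --series '[[[0,0,0],[3.43,-1.25,0],0.0],[[0,0,0],[3.43,-1.25,0],0.0],[[0,0,0],[3.43,-1.25,0],0.0],[[0,0,0],[3.43,-1.25,0],0.0],[[0,0,0],[3.43,-1.25,0],0.0],[[0,0,0],[3.43,-1.25,0],0.0],[[0,0,0],[3.43,-1.25,0],0.0],[[0,0,0],[3.43,-1.25,0],0.0],[[0,0,0],[3.43,-1.25,0],0.0],[[0,0,0],[3.43,-1.25,0],0.0],[[0,0,0],[3.43,-1.25,0],0.0],[[0,0,0],[3.43,-1.25,0],0.0],[[0,0,0],[3.43,-1.25,0],0.0],[[0,0,-5.1],[0,0,1.5],0.0],[[0,0,-5.1],[0,0,1.5],0.0],[[0,0,-5.1],[0,0,1.5],0.0],[[0,0,0],[0,0,0],0.0],[[0,0,0],[0,0,0],0.0],[[0,0,0],[0,0,0],0.0]]'

```text
clock: 13.6
position: [610.6, -306.4, 238.0]
ee_rot: [-0.689, 0.725, -0.0, 0.0]
contact_force: [0.1, -0.7, -0.5]
width: 0.126
```

```bash
python3 go.py 610.9 -306.6 203 -92.75; python3 - <<'E'
from h import *
fs=[arm.grab_frame(n)["frame"] for n in("top","side")]
a=fs[0][120:210,380:500];b=fs[1][255:405,340:540]
cv2.imwrite("pics/c7.png",np.hstack([cv2.resize(a,(400,300)),cv2.resize(b,(400,300))]))
E
```

```text
t 13.6 pos [ 610.6 -306.4  238. ] yaw -93.0 tilt 0.0 F [ 0.1 -0.7 -0.5] w 0.126 q6 1.1
before turn shift cm [ 0.01 -0.03  3.5 ] | 3.5 turn tz -0.2 after-turn shift [ 0.01 -0.03  3.5 ]
```

View pics/c7.png

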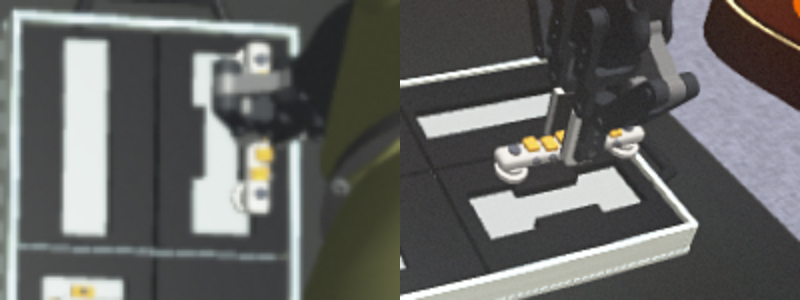

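carry_out --series '[[[0,0,0],[0,0,1.3],0.0],[[0,0,0],[0,0,1.2],0.0],[[0,0,0],[0,0,0.6],0.0],[[0,0,0],[0,0,0.3],0.0],[[0,0,0],[0,0,0.1],0.0],[[0,0,0],[0,0,0],0.0],[[0,0,0],[0,0,0],0.0]]'

```text
clock: 14.28
position: [610.6, -306.6, 203.0]
ee_rot: [-0.69, 0.724, -0.0, 0.0]
contact_force: [-0.3, -0.2, -1.8]
width: 0.129
```

carry_out --series '[[[0,0,0],[0,0,0.1],0.0],[[0,0,0],[0,0,0.1],0.0],[[0,0,0],[0,0,0],0.0]]'

```text
clock: 14.53
position: [610.5, -306.5, 200.7]
ee_rot: [-0.69, 0.724, -0.0, 0.0]
contact_force: [-0.1, -0.1, -0.2]
width: 0.126
```

carry_out --series '[[[0,0,0],[0,0,0.1],0.0],[[0,0,0],[0,0,0.05],0.0],[[0,0,0],[0,0,0],0.0]]'

```text
clock: 14.78
position: [610.5, -306.6, 200.5]
ee_rot: [-0.69, 0.724, -0.0, 0.0]
contact_force: [-6.1, 2.7, 10.3]
width: 0.13
```

Contact at 200.5, as predicted. Releasing and moving to the stop bar.

carry_out --series '[[[0,0,0],[0,0,0],0.3],[[0,0,0],[0,0,0],0.45],[[0,0,0],[0,0,0],0.45],[[0,0,0],[0,0,-0.5],0.45],[[0,0,0],[0,0,-2],0.45],[[0,0,0],[0,0,-3],0.45],[[0,0,0],[0,0,-3],0.45],[[0,0,0],[0,0,0],0.45]]'

```text
clock: 15.45
position: [611.2, -306.9, 291.4]
ee_rot: [-0.69, 0.724, -0.005, 0.001]
contact_force: [0.7, -0.0, 0.6]
width: 0.451
```

```bash
python3 go.py 459 309 282 -101
```

```text
t 15.45 pos [ 611.2 -306.9  291.4] yaw -92.8 tilt 0.54 F [ 0.7 -0.   0.6] w 0.451 q6 1.1
before turn shift cm [-60.78  18.2    0.53] | 63.4 turn tz 8.2 after-turn shift [-57.55  26.69   0.94]
```

carry_out --series '[[[0,0,0],[-3.58,1.07,0],0.6],[[0,0,0],[-3.58,1.07,0],0.6],[[0,0,0],[-3.58,1.07,0],0.6],[[0,0,0],[-3.58,1.07,0],0.6],[[0,0,0],[-3.58,1.07,0],0.6],[[0,0,0],[-3.58,1.07,0],0.6],[[0,0,0],[-3.58,1.07,0],0.6],[[0,0,0],[-3.58,1.07,0],0.6],[[0,0,0],[-3.58,1.07,0],0.6],[[0,0,0],[-3.58,1.07,0],0.6],[[0,0,0],[-3.58,1.07,0],0.6],[[0,0,0],[-3.58,1.07,0],0.6],[[0,0,0],[-3.58,1.07,0],0.6],[[0,0,0],[-3.58,1.07,0],0.6],[[0,0,0],[-3.58,1.07,0],0.6],[[0,0,0],[-3.58,1.07,0],0.6],[[0,0,0],[-3.58,1.07,0],0.6],[[0,0,4.1],[0,0,1.7],0.6],[[0,0,4.1],[0,0,1.7],0.6],[[0,0,0],[0,0,0],0.6]]'

```text
clock: 17.12
position: [457.5, 310.5, 247.5]
ee_rot: [-0.635, 0.772, 0.0, -0.002]
contact_force: [-0.5, -0.7, -1.2]
width: 0.6
```

```bash
python3 go.py 459 309 182 -101; python3 - <<'E'
from h import *
fs=[arm.grab_frame(n)["frame"] for n in("top","side")]
a=fs[0][120:210,380:500];b=fs[1][110:230,170:330]
cv2.imwrite("pics/c8.png",np.hstack([cv2.resize(a,(400,300)),cv2.resize(b,(400,300))]))
E
```

```text
t 17.12 pos [457.5 310.5 247.5] yaw -101.1 tilt 0.24 F [-0.5 -0.7 -1.2] w 0.6 q6 2.29
before turn shift cm [ 0.1  -0.19  6.55] | 6.6 turn tz -0.1 after-turn shift [ 0.12 -0.17  6.55]
```

View pics/c8.png

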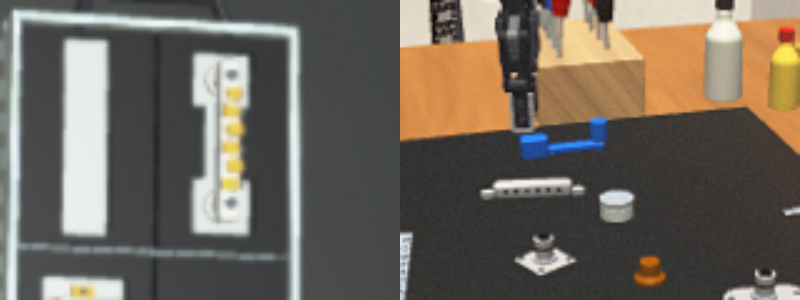

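carry_out --series '[[[0,0,0],[0.1,-0.15,2.6],0.6],[[0,0,0],[0,0,2.4],0.6],[[0,0,0],[0,0,1.0],0.6],[[0,0,0],[0,0,0.4],0.6],[[0,0,0],[0,0,0],0.6],[[0,0,0],[0,0,0],0.3],[[0,0,0],[0,0,0],0.0],[[0,0,0],[0,0,0],0.0],[[0,0,0],[0,0,0],0.0],[[0,0,0],[0,0,0],0.0],[[0,0,0],[0,0,0],0.0]]'

```text
clock: 18.13
position: [460.0, 309.2, 187.7]
ee_rot: [-0.636, 0.772, -0.0, 0.001]
contact_force: [-2.3, -1.3, 8.3]
width: 0.166
```

carry_out --series '[[[0,0,0],[0,0,-0.5],0.0],[[0,0,0],[0,0,-1.5],0.0],[[0,0,0],[0,0,-3.0],0.0],[[0,0,0],[0,0,-3.0],0.0],[[0,0,0],[0,0,-2],0.0],[[0,0,0],[0,0,0],0.0],[[0,0,0],[0,0,0],0.0]]'

```text
clock: 18.72
position: [459.7, 308.9, 287.3]
ee_rot: [-0.636, 0.772, -0.0, 0.001]
contact_force: [-0.1, -0.2, -1.9]
width: 0.171
```

```bash
python3 go.py 614.8 -225.7 282 -92.75; python3 - <<'E'
from h import *
p=arm.grab_frame("side");cv2.imwrite("pics/s9.png",cv2.resize(p["frame"][110:210,160:290],None,fx=4,fy=4,interpolation=2))
E
```

```text
t 18.72 pos [459.7 308.9 287.3] yaw -101.0 tilt 0.12 F [-0.1 -0.2 -1.9] w 0.171 q6 2.29
before turn shift cm [ 49.53 -25.42   0.5 ] | 55.7 turn tz -8.2 after-turn shift [ 52.66 -18.06   0.53]
```

View pics/s9.png

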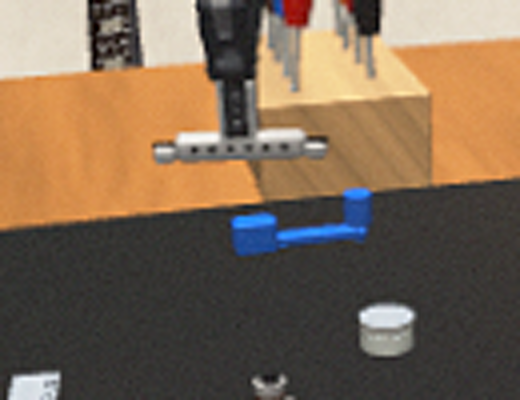

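The stop bar is held by only its top 2–3 mm, since I stopped about 5 mm too high. I'll put it back and grip it lower.

carry_out --series '[[[0,0,0],[0,0,2.0],0.0],[[0,0,0],[0,0,3.0],0.0],[[0,0,0],[0,0,3.0],0.0],[[0,0,0],[0,0,1.3],0.0],[[0,0,0],[0,0,0.4],0.0],[[0,0,0],[0,0,0.2],0.0],[[0,0,0],[0,0,0],0.0],[[0,0,0],[0,0,0],0.3],[[0,0,0],[0,0,0],0.45],[[0,0,0],[0,0,0],0.45],[[0,0,0],[0,0,0],0.45]]'

```text
clock: 19.68
position: [459.8, 309.1, 187.9]
ee_rot: [-0.636, 0.772, -0.0, 0.001]
contact_force: [-0.1, -0.6, 1.2]
width: 0.448
```

```bash
python3 go.py 459.5 309 182.5 -101
```

```text
t 19.68 pos [459.8 309.1 187.9] yaw -101.0 tilt 0.07 F [-0.1 -0.6  1.2] w 0.448 q6 2.29
before turn shift cm [0.01 0.03 0.54] | 0.5 turn tz 0.0 after-turn shift [0.01 0.03 0.54]
```

carry_out --series '[[[0,0,0],[0,0,0.4],0.45],[[0,0,0],[0,0,0.2],0.45],[[0,0,0],[0,0,0],0.45],[[0,0,0],[0,0,0],0.2],[[0,0,0],[0,0,0],0.0],[[0,0,0],[0,0,0],0.0],[[0,0,0],[0,0,0],0.0],[[0,0,0],[0,0,0],0.0]]'

```text
clock: 20.35
position: [459.8, 309.0, 181.4]
ee_rot: [-0.636, 0.772, -0.0, 0.0]
contact_force: [-0.7, 0.2, 2.6]
width: 0.177
```

carry_out --series '[[[0,0,0],[0,0,-0.5],0.0],[[0,0,0],[0,0,-1.5],0.0],[[0,0,0],[0,0,-3.0],0.0],[[0,0,0],[0,0,-3.0],0.0],[[0,0,0],[0,0,-2],0.0],[[0,0,0],[0,0,0],0.0],[[0,0,0],[0,0,0],0.0]]'

```text
clock: 20.93
position: [459.7, 308.9, 281.9]
ee_rot: [-0.636, 0.772, -0.0, 0.001]
contact_force: [0.3, 1.1, -2.4]
width: 0.172
```

```bash
python3 go.py 614.8 -225.7 282 -92.75
```

```text
t 20.93 pos [459.7 308.9 281.9] yaw -101.0 tilt 0.1 F [ 0.3  1.1 -2.4] w 0.172 q6 2.29
before turn shift cm [ 4.952e+01 -2.542e+01 -3.000e-02] | 55.7 turn tz -8.2 after-turn shift [ 5.266e+01 -1.806e+01 -1.000e-02]
```

carry_out --series '[[[0,0,0],[3.3,-1.7,0],0.0],[[0,0,0],[3.3,-1.7,0],0.0],[[0,0,0],[3.3,-1.7,0],0.0],[[0,0,0],[3.3,-1.7,0],0.0],[[0,0,0],[3.3,-1.7,0],0.0],[[0,0,0],[3.3,-1.7,0],0.0],[[0,0,0],[3.3,-1.7,0],0.0],[[0,0,0],[3.3,-1.7,0],0.0],[[0,0,0],[3.3,-1.69,0],0.0],[[0,0,0],[3.3,-1.69,0],0.0],[[0,0,0],[3.3,-1.69,0],0.0],[[0,0,0],[3.3,-1.69,0],0.0],[[0,0,0],[3.3,-1.69,0],0.0],[[0,0,0],[3.3,-1.69,0],0.0],[[0,0,0],[3.3,-1.69,0],0.0],[[0,0,-4.1],[0,0,2.2],0.0],[[0,0,-4.1],[0,0,2.2],0.0],[[0,0,0],[0,0,0],0.0],[[0,0,0],[0,0,0],0.0],[[0,0,0],[0,0,0],0.0]]'

```text
clock: 22.6
position: [615.1, -225.1, 237.6]
ee_rot: [-0.689, 0.725, 0.0, -0.0]
contact_force: [0.1, 0.4, -0.1]
width: 0.176
```

```bash
python3 go.py 614.8 -225.7 199.5 -92.75; python3 - <<'E'
from h import *
fs=[arm.grab_frame(n)["frame"] for n in("top","side")]
a=fs[0][120:210,380:500];b=fs[1][235:385,290:490]
cv2.imwrite("pics/c10.png",np.hstack([cv2.resize(a,(400,300)),cv2.resize(b,(400,300))]))
E
```

```text
t 22.6 pos [ 615.1 -225.1  237.6] yaw -92.9 tilt 0.0 F [ 0.1  0.4 -0.1] w 0.176 q6 1.21
before turn shift cm [0.06 0.03 3.81] | 3.8 turn tz -0.1 after-turn shift [0.06 0.03 3.81]
```

View pics/c10.png

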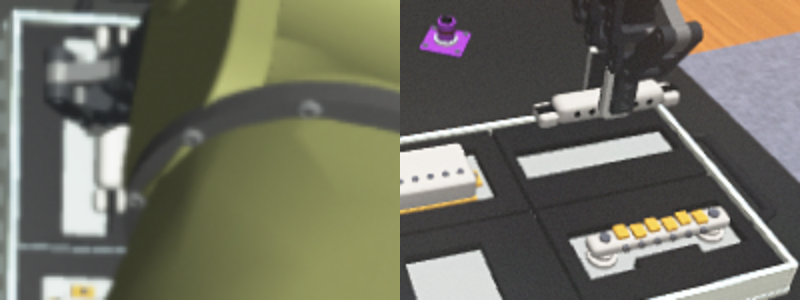

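carry_out --series '[[[0,0,0],[0.05,0.12,1.5],0.0],[[0,0,0],[0,0,1.3],0.0],[[0,0,0],[0,0,0.6],0.0],[[0,0,0],[0,0,0.3],0.0],[[0,0,0],[0,0,0.1],0.0],[[0,0,0],[0,0,0.1],0.0],[[0,0,0],[0,0,0],0.0]]'

```text
clock: 23.28
position: [613.9, -225.9, 198.9]
ee_rot: [-0.69, 0.724, -0.0, 0.0]
contact_force: [0.1, -0.1, -1.3]
width: 0.177
```

carry_out --series '[[[0,0,0],[0,0,0.1],0.0],[[0,0,0],[0,0,0.05],0.0],[[0,0,0],[0,0,0],0.0]]'

```text
clock: 23.53
position: [614.0, -225.9, 198.7]
ee_rot: [-0.69, 0.724, -0.001, 0.0]
contact_force: [-7.4, 3.2, 14.4]
width: 0.178
```

carry_out --series '[[[0,0,0],[0,0,0],0.3],[[0,0,0],[0,0,0],0.45],[[0,0,0],[0,0,0],0.45],[[0,0,0],[0,0,-0.5],0.45],[[0,0,0],[0,0,-2],0.45],[[0,0,0],[0,0,-3],0.45],[[0,0,0],[0,0,-3],0.45],[[0,0,0],[0,0,0],0.45],[[0,0,0],[0,0,0],0.45]]'

```text
clock: 24.28
position: [613.9, -225.9, 283.8]
ee_rot: [-0.69, 0.724, -0.002, 0.001]
contact_force: [-0.0, -0.4, -0.2]
width: 0.448
```

```bash
python3 go.py 449.5 163 260 -63.4
```

```text
t 24.28 pos [ 613.9 -225.9  283.8] yaw -92.8 tilt 0.2 F [-0.  -0.4 -0.2] w 0.448 q6 1.21
before turn shift cm [-38.05  18.32   2.27] | 42.3 turn tz -29.4 after-turn shift [-42.14  -2.71   2.38]
```

carry_out --series '[[[0,0,0],[-3.17,1.53,0],0.6],[[0,0,0],[-3.17,1.53,0],0.6],[[0,0,0],[-3.17,1.53,0],0.6],[[0,0,0],[-3.17,1.53,0],0.6],[[0,0,0],[-3.17,1.53,0],0.6],[[0,0,0],[-3.17,1.53,0],0.6],[[0,0,0],[-3.17,1.53,0],0.6],[[0,0,0],[-3.17,1.53,0],0.6],[[0,0,0],[-3.17,1.53,0],0.6],[[0,0,0],[-3.17,1.53,0],0.6],[[0,0,0],[-3.17,1.52,0],0.6],[[0,0,0],[-3.17,1.52,0],0.6],[[0,0,-5.88],[0,0,0.7],0.6],[[0,0,-5.88],[0,0,0.7],0.6],[[0,0,-5.88],[0,0,0.7],0.6],[[0,0,-5.88],[0,0,0.7],0.6],[[0,0,-5.88],[0,0,0.7],0.6],[[0,0,0],[0,0,0],0.6],[[0,0,0],[0,0,0],0.6],[[0,0,0],[0,0,0],0.6]]'

```text
clock: 25.95
position: [449.1, 163.0, 246.6]
ee_rot: [0.85, -0.527, -0.0, 0.0]
contact_force: [0.4, 0.5, 0.1]
width: 0.598
```

```bash
python3 go.py 449.5 163 182.5 -63.4; python3 - <<'E'
from h import *
fs=[arm.grab_frame(n)["frame"] for n in("top","side")]
a=fs[0][120:210,380:500];b=fs[1][130:250,160:320]
cv2.imwrite("pics/c11.png",np.hstack([cv2.resize(a,(400,300)),cv2.resize(b,(400,300))]))
E
```

```text
t 25.95 pos [449.1 163.  246.6] yaw -63.6 tilt 0.03 F [0.4 0.5 0.1] w 0.598 q6 1.38
before turn shift cm [ 0.02 -0.04  6.41] | 6.4 turn tz -0.2 after-turn shift [ 0.02 -0.04  6.41]
```

View pics/c11.png

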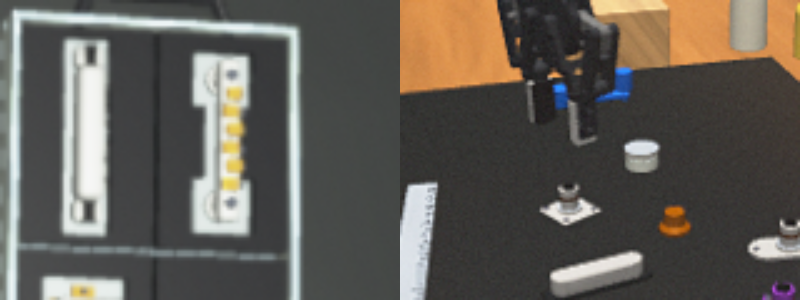

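carry_out --series '[[[0,0,0],[0,-0.03,2.6],0.6],[[0,0,0],[0,0,2.2],0.6],[[0,0,0],[0,0,1.2],0.6],[[0,0,0],[0,0,0.4],0.6],[[0,0,0],[0,0,0],0.6],[[0,0,0],[0,0,0],0.3],[[0,0,0],[0,0,0],0.0],[[0,0,0],[0,0,0],0.0],[[0,0,0],[0,0,0],0.0],[[0,0,0],[0,0,0],0.0],[[0,0,0],[0,0,0],0.0]]'

```text
clock: 26.97
position: [449.6, 163.2, 183.8]
ee_rot: [0.851, -0.525, 0.001, -0.001]
contact_force: [-1.9, -1.1, 8.8]
width: 0.155
```

carry_out --series '[[[0,0,0],[0,0,-0.5],0.0],[[0,0,0],[0,0,-1.5],0.0],[[0,0,0],[0,0,-3.0],0.0],[[0,0,0],[0,0,-3.0],0.0],[[0,0,0],[0,0,-2],0.0],[[0,0,0],[0,0,0],0.0],[[0,0,0],[0,0,0],0.0]]'

```text
clock: 27.55
position: [449.3, 163.2, 283.9]
ee_rot: [0.851, -0.525, 0.001, -0.001]
contact_force: [0.4, -0.8, -0.7]
width: 0.153
```

```bash
python3 go.py 482 -300.4 282 -92.75
```

```text
t 27.55 pos [449.3 163.2 283.9] yaw -63.4 tilt 0.16 F [ 0.4 -0.8 -0.7] w 0.153 q6 1.38
before turn shift cm [42.91 17.84  0.17] | 46.5 turn tz 29.4 after-turn shift [46.15 -5.49  0.19]
```

carry_out --series '[[[0,0,0],[3.3,1.37,0],0.0],[[0,0,0],[3.3,1.37,0],0.0],[[0,0,0],[3.3,1.37,0],0.0],[[0,0,0],[3.3,1.37,0],0.0],[[0,0,0],[3.3,1.37,0],0.0],[[0,0,0],[3.3,1.37,0],0.0],[[0,0,0],[3.3,1.37,0],0.0],[[0,0,0],[3.3,1.37,0],0.0],[[0,0,0],[3.3,1.37,0],0.0],[[0,0,0],[3.3,1.37,0],0.0],[[0,0,0],[3.3,1.37,0],0.0],[[0,0,0],[3.3,1.38,0],0.0],[[0,0,0],[3.3,1.38,0],0.0],[[0,0,5.88],[0,0,0.8],0.0],[[0,0,5.88],[0,0,0.8],0.0],[[0,0,5.88],[0,0,0.8],0.0],[[0,0,5.88],[0,0,0.8],0.0],[[0,0,5.88],[0,0,0.8],0.0],[[0,0,0],[0,0,0],0.0],[[0,0,0],[0,0,0],0.0]]'

```text
clock: 29.22
position: [481.9, -300.2, 241.6]
ee_rot: [-0.691, 0.723, 0.001, -0.0]
contact_force: [-0.4, -0.1, -0.5]
width: 0.153
```

```bash
python3 go.py 482 -300.4 202 -92.75; python3 - <<'E'
from h import *
fs=[arm.grab_frame(n)["frame"] for n in("top","side")]
a=fs[0][190:265,375:475];b=fs[1][270:420,220:420]
cv2.imwrite("pics/c12.png",np.hstack([cv2.resize(a,(400,300)),cv2.resize(b,(400,300))]))
E
```

```text
t 29.22 pos [ 481.9 -300.2  241.6] yaw -92.6 tilt 0.13 F [-0.4 -0.1 -0.5] w 0.153 q6 0.99
before turn shift cm [ 0.03 -0.02  3.96] | 4.0 turn tz 0.1 after-turn shift [ 0.02 -0.01  3.96]
```

View pics/c12.png

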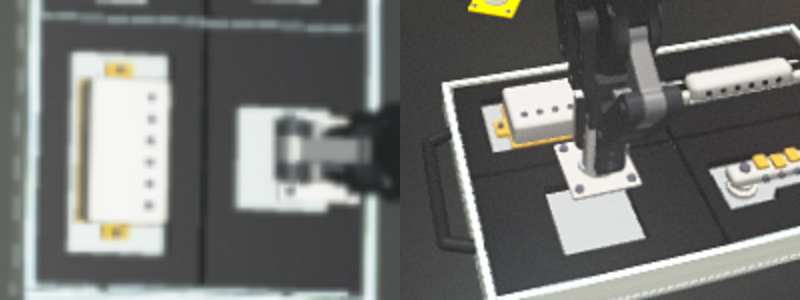

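carry_out --series '[[[0,0,0],[0,0,1.4],0.0],[[0,0,0],[0,0,1.2],0.0],[[0,0,0],[0,0,0.7],0.0],[[0,0,0],[0,0,0.4],0.0],[[0,0,0],[0,0,0.2],0.0],[[0,0,0],[0,0,0.1],0.0],[[0,0,0],[0,0,0],0.0]]'

```text
clock: 29.9
position: [482.2, -300.3, 202.8]
ee_rot: [-0.69, 0.724, -0.0, 0.0]
contact_force: [0.2, 1.1, 0.3]
width: 0.149
```

carry_out --series '[[[0,0,0],[0,0,0.1],0.0],[[0,0,0],[0,0,0.05],0.0],[[0,0,0],[0,0,0],0.0]]'

```text
clock: 30.15
position: [482.1, -300.3, 201.4]
ee_rot: [-0.69, 0.724, -0.0, 0.0]
contact_force: [-0.6, 0.1, -0.3]
width: 0.15
```

carry_out --series '[[[0,0,0],[0,0,0.1],0.0],[[0,0,0],[0,0,0.05],0.0],[[0,0,0],[0,0,0],0.0]]'

```text
clock: 30.4
position: [482.1, -300.3, 199.9]
ee_rot: [-0.69, 0.724, -0.0, -0.0]
contact_force: [-1.1, 0.8, 3.0]
width: 0.153
```

Touching the floor at 199.9, where I expected 199.8. Releasing, then clearing the view.

carry_out --series '[[[0,0,0],[0,0,0],0.2],[[0,0,0],[0,0,0],0.45],[[0,0,0],[0,0,0],0.45],[[0,0,0],[0,0,-0.5],0.45],[[0,0,0],[0,0,-2],0.45],[[0,0,0],[0,0,-3],0.45],[[0,0,0],[0,0,-3.5],0.45],[[0,0,0],[-3.5,0,-3.5],0.45],[[0,0,0],[-3.5,2,0],0.45],[[0,0,0],[-3.5,2,0],0.45],[[0,0,0],[-3.5,2,0],0.45],[[0,0,0],[-3.5,2,0],0.45],[[0,0,0],[-3.5,0,0],0.45],[[0,0,0],[-3.5,0,0],0.45],[[0,0,0],[-3.5,0,0],0.45],[[0,0,0],[0,0,0],0.45],[[0,0,0],[0,0,0],0.45]]'

```text
clock: 31.82
position: [415.5, -21.0, 319.6]
ee_rot: [-0.691, 0.723, -0.0, 0.0]
contact_force: [-0.1, -1.0, 0.3]
width: 0.454
```

```bash
python3 - <<'E'
from h import *
T=arm.grab_frame("top");S=arm.grab_frame("side")
a=T["frame"][120:275,375:485];b=S["frame"][255:420,230:490]
cv2.imwrite("pics/c13.png",np.hstack([cv2.resize(a,(320,450)),cv2.resize(b,(480,305)).copy() if 0 else cv2.copyMakeBorder(cv2.resize(b,(480,305)),0,145,0,0,0)]))
for q in("slim_pickup","oval_socket"):print(q,[(np.round(d["box"]).astype(int).tolist(),round(d["confidence"],2)) for d in arm.look_for(T,q)],[(np.round(d["box"]).astype(int).tolist()) for d in arm.look_for(S,q)])
E
```

```text
slim_pickup [([262, 227, 275, 258], 0.77)] [[218, 231, 258, 251]]
oval_socket [([252, 148, 269, 183], 0.59)] [[298, 216, 332, 234]]
```

View pics/c13.png

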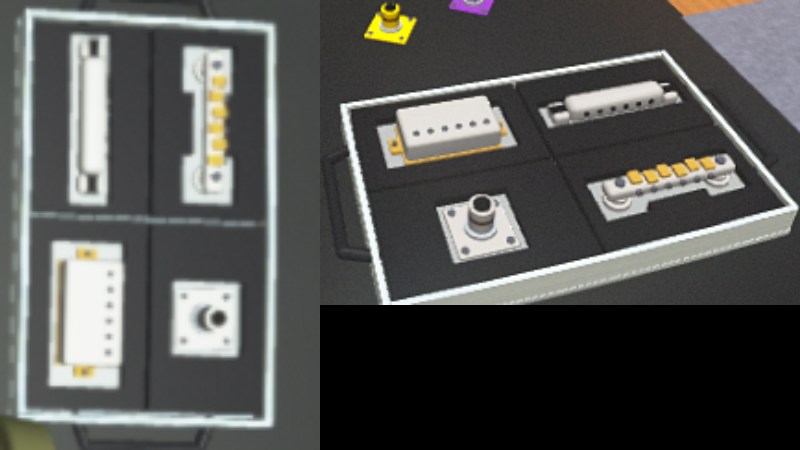

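All four pieces lie flat inside their own recesses in both views. The look-alikes' boxes match the start; the top box of the slim pickup is now cut off by the arm, but its side box is the same.

```bash
python3 -c "
from cell import arm
print(arm.close_job())"
```

```text
the job is handed in; nothing more can be done
None
```

I packed the wide pickup, bridge, stop bar and square socket into their own inserts, set down until light contact, and handed the job in at about 32 s of the 112 s allowed. `close_job` gives no verdict.

- **Placement:** in the last top and side pictures, all four pieces lie flat and aligned in their recesses.
- **Heights:** the contact heights put the tray floor at z ≈ 16–17 mm, against 16.5 mm measured from the cameras. The stop bar touched about 1 mm higher than the other three, within the 3 mm allowance.
- **Look-alikes:** the slim pickup's and oval socket's boxes match the start to within about 3 px. The exception is the slim pickup's top-view box, which was shorter in the last picture, probably because the arm hid part of it. Its side-view box did not change.
- **Regrasp:** my first grip on the stop bar held only its top few mm, so I put it back and gripped it lower before carrying it over.
- **Forces:** the highest contact force read was about 34 N at the wrist, while setting down the wide pickup.

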